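Find the tin with the loose lock key and set it on the folding stand

ROBOT

A 6-joint arm with a two-finger parallel gripper is mounted at the origin on the work surface. World frame = base frame: x ahead of the robot, y to its left, z up, the work surface at z = 0. Lengths are in m, angles in rad, forces in N, time in s.
With the tool pointing down it reaches from about 0.35 to 0.875 m from the base axis. Payload 15.5 kg.
Tool frame: the origin (TCP) lies between the finger pads; the fingertips stand tcp_to_tips ahead of it and the grasp point (between the pads) lies 11 mm behind it (tcp_to_tips is the distance from the TCP to the fingertips, in m); z points along the fingers, y is the direction in which the jaws open and shut (so a half turn about z gives the same grasp; the last joint's range is limited). The gripper opens to 85 mm and grips with 20 to 120 N. Pads are 22 mm wide; open, the fingers measure 114 mm over their backs; the gripper's body (76 mm by 85 mm) begins 54 mm behind the grasp point. The pads swing forward as they close: fully open they stand 13 mm farther back than shut.
Start: joints at [1.131, 0.494, 1.345, -0, 1.302, -0.096], TCP at [0.211, 0.588, 0.239] pointing down, gripper open.
Joint ranges: [-2.91, 2.91], [-0.82, 2.16], [0.22, 2.67], [-1.22, 4.37], [0.12, 2.79], [-3.08, 3.08]. Speed limits (rad/s): [1.89, 1.89, 2.57, 3.01, 3.01, 3.01].

INTERFACE

Orientations are given as a unit quaternion [w, x, y, z].
In Python, from workcell import * gives the robot as it stands. The module is installed in compiled form; this text tells all that it offers.
- The arm moves only by the tool step_arm, never from a script. Its argument "rows" is a list of rows, each an object of numbers: "dx", "dy", "dz": the shift along the world's x, y, z in units of 750 mm (1.0 is 750 mm); "rx", "ry", "rz": the turn, a rotation vector about the world's x, y, z in units of 180 degrees (1.0 is 180 degrees). A call has 1 to 10 rows; each row is the pose to reach, as a shift and turn from the pose commanded when the call began, turning the shorter way round; what a row does not reach only later rows make up. A row lasts 1/10 s, in which the tool goes at most 50 mm and 8.59 degrees, less where a joint would pass 70% of its speed; a pose out of reach is approached as far as the arm can. A call with a number of a shift or a turn outside -1 to 1 is refused whole. A call with a gripper value outside its range is refused whole. "fingers" is the opening, from 0 (shut) to 1 (fully open), set as the call begins (left out, the last holds). The fingers move at their own pace and stop on an object; the grip force is fixed at half the most. Time passes only in rows, so rows that repeat a pose let the fingers close. It gives the time, the measured TCP pose, the force and the opening at its end, in the units of the state.
- get_state(): the state, without advancing time (a new reading comes with each control period).
- get_image(name): name is "scene" or "side" or "wrist"; returns a dict with "color" (480x640x3 uint8, red, green, blue), "intrinsics" (3x3 intrinsics, pixels), "k1" (the pictures are not rectified: a ray, as slopes to the right and down, at radius r is drawn at 1 + k1 r^2 times it, then the intrinsics apply), "view" (4x4, takes a point from world to camera coordinates). Camera axes: x right, y up, looking along -z (the intrinsics and any distortion apply to the point x, -y, -z); pixel columns grow to the right and rows downward; lengths in m; the calibration is good to about 2 mm. A picture is of the moment at which its call begins. There is no depth.
- job_done(): hands the job in, once; it reports no verdict.
Trained networks look in the newest picture that a camera, given by its name, has taken for a name from the list of things; names that differ only in an ending like _2 or _b are one class to them, and where a whole thing is asked for, a point or a joint stands for the part that bears it (a point fixed in the world has none). Each returns a list of dicts, best first, with "confidence" (0 to 1); they miss things now and then, are a little off and sometimes report something else, mostly with a low value. They report only what shows in the picture. A call takes as long as a camera call.
- masks_of(thing, camera): "mask" (480x640 bool, what is visible of it) and "centre" ([column, row] in pixels, amid what is visible of it).
The state is a dict: "t": time; "joint_positions": joint angles; "qvel": joint speeds; "effort": joint torques, N m; "eef_pos": TCP position; "tcp_rot": TCP orientation; "contact_force": force on the tool from outside, world axes, zero at the start; "ft_torque": the same for the moment, N m; "opening": opening from 0.0 (shut) to 1.0 (fully open).
Only numpy, scipy, OpenCV 4.12 (cv2) and the standard library are available. Lean on these libraries where they do the work, as an engineer would, in place of code of your own. Each camera call takes 0.05 s, during which the arm holds its last target.

TASK

First snap the folding stand open. Then pick up the two look-alike tins from the cork mat in turn and gently shake or rock them lengthwise, two or three times to and fro, until you feel which one has the loose bicycle-lock key rolling inside; that one must itself have been shaken like this in the air. Set the tin with the key flat in the middle of the opened stand's base, lengthwise along the back plate, and leave the other tin lying flat on the mat; leave the torch, coaster and shoe trees alone.

Things in the scene. Friction and masses are not known exactly. Their poses are not given: they have to be found in the camera images.
- tin_a: one of two look-alike closed brushed-metal tins, 112 x 54 x 46 mm (x length, y width, z height), hard walls, lid fixed shut, lying lid up on the mat; origin at the centre of its underside. 220 to 300 g with contents: weight tells nothing. Which of the two holds the loose key is drawn afresh each time
- tin_b: the other tin, same outside. In one of the two a 100 g ball-shaped key fob (28 mm) starts mid-length and rolls freely 36 mm either way lengthwise, at once when tipped 0.1 rad or more; at one end it makes a moment of about 0.035 N m about the middle. In the other tin an equally heavy block is packed tight and does not move
- mat: thin cork mat fixed on the shelf, 190 x 300 x 4 mm (x, y, z), origin at the centre of its underside; the tins lie on it side by side about 140 mm apart along its y, with their lengths along its x
- stand: base of the folding stand, fixed to the shelf: dark wooden slab 140 x 160 x 8 mm (x, y, z), origin at the centre of its underside. The back plate's hinge runs along y at the far (+x) edge. A tin goes on it with its length along y, best with its centre 10 mm to the -x side of the base's centre: that leaves 45 mm for a finger before the open plate
- stand_hinge (a point): middle of the hinge line of the stand's back plate, 66 mm from the base's centre along its +x and 13 mm above its underside; axes as the base. The plate is wood, 138 mm wide, 6 mm thick, reaching 112 mm from the hinge
- stand_plate (a joint): angle of the back plate. 0: folded, 2 mm above the base; 1.8: open, leaning back 0.23 rad past upright on its stop. The free edge rises from the base's -x side and swings over to +x. Over-centre spring: below about 1.0 rad it snaps shut, beyond it snaps open. Lifting it by the tab takes about 4 N at first, less later
- tab (a point): on the plate's grip tab, a dark metal block 24 mm wide (along the hinge), 10 mm thick, 37 mm high, square on the folded plate's upper face, on its mid-line. The point is 95 mm from the hinge along the plate, 30 mm above the hinge's level, 27 mm above the plate's face, 10 mm below the tab's top. z points out of the tab; once open it points to +x
- torch: red plastic torch standing upright on its 56 mm wide head, 158 mm tall; origin at the centre of its underside; leave alone
- coaster: white ceramic coaster, 96 mm across, 8 mm thick; origin at the centre of its underside; leave alone
- tree_a: black plastic shoe tree, 220 mm long, 62 mm wide, 40 mm high, lying; origin under its middle, x along its length, toe piece to -x; leave alone
- tree_b: second shoe tree, like the first; leave alone

How it is judged:
On the way, in this order (a step that is already met when the one before it is completed fails the run):
1. the stand's back plate is snapped open (value of joint stand_plate above 1.65 rad), for 0.2 s.
2. with its tin in the air, the loose key has rolled to one end of the tin (((distance between fob_ball and tin_a below 0.052 m and z of tin_a in the frame of mat above 0.02 m and x of fob_ball in the frame of tin_a above 0.012 m) or (distance between fob_ball and tin_b below 0.052 m and z of tin_b in the frame of mat above 0.02 m and x of fob_ball in the frame of tin_b above 0.012 m))), for 0.03 s.
3. with its tin in the air, the loose key has rolled to the other end of the tin (((distance between fob_ball and tin_a below 0.052 m and z of tin_a in the frame of mat above 0.02 m and x of fob_ball in the frame of tin_a below -0.012 m) or (distance between fob_ball and tin_b below 0.052 m and z of tin_b in the frame of mat above 0.02 m and x of fob_ball in the frame of tin_b below -0.012 m))), for 0.03 s.
4. with its tin in the air, the loose key has rolled to the first end again of the tin (((distance between fob_ball and tin_a below 0.052 m and z of tin_a in the frame of mat above 0.02 m and x of fob_ball in the frame of tin_a above 0.012 m) or (distance between fob_ball and tin_b below 0.052 m and z of tin_b in the frame of mat above 0.02 m and x of fob_ball in the frame of tin_b above 0.012 m))), for 0.03 s.
At the end, for the whole second after the job is handed in: Stand open (over 1.65 rad); the tin with the key at rest flat on its base, centre within 30 mm of the base's centre (45 mm to the front), length along the hinge within 0.35 rad; the other tin at rest flat on the mat, centre over the mat; both lid up (value of joint stand_plate above 1.65 rad and ((distance between fob_ball and tin_a below 0.052 m and x of tin_a in the frame of stand between -0.045 and 0.03 m and y of tin_a in the frame of stand between -0.03 and 0.03 m and z of tin_a in the frame of stand between 0.003 and 0.013 m and angle between each of tin_a, tin_b's own z axis and vertical below 0.1 rad and angle between the x axis of tin_a and the y axis of stand, either way round below 0.35 rad and linear speed of each of tin_a, tin_b below 0.03 m/s and x of tin_b in the frame of mat between -0.095 and 0.095 m and y of tin_b in the frame of mat between -0.15 and 0.15 m and z of tin_b in the frame of mat between -0.001 and 0.009 m) or (distance between fob_ball and tin_b below 0.052 m and x of tin_b in the frame of stand between -0.045 and 0.03 m and y of tin_b in the frame of stand between -0.03 and 0.03 m and z of tin_b in the frame of stand between 0.003 and 0.013 m and angle between each of tin_b, tin_a's own z axis and vertical below 0.1 rad and angle between the x axis of tin_b and the y axis of stand, either way round below 0.35 rad and linear speed of each of tin_b, tin_a below 0.03 m/s and x of tin_a in the frame of mat between -0.095 and 0.095 m and y of tin_a in the frame of mat between -0.15 and 0.15 m and z of tin_a in the frame of mat between -0.001 and 0.009 m))); the robot touches nothing.
It fails at once if the torch is shifted by more than 40 mm (distance of torch from where it was at the start of the episode above 0.04 m).
It fails at once if the coaster is shifted by more than 40 mm (distance of coaster from where it was at the start of the episode above 0.04 m).
It fails at once if a shoe tree is shifted by more than 40 mm (distance of tree_a from where it was at the start of the episode above 0.04 m).
It fails at once if a shoe tree is shifted by more than 40 mm (distance of tree_b from where it was at the start of the episode above 0.04 m).
It fails at once if a tin is shaken or flung roughly (faster than 1.3 m/s) (linear speed of any of tin_a, tin_b above 1.3 m/s).
It also fails if it takes over 72 s, if anything falls off the work surface, if the arm or the gripper's body presses on something with over 40 N, if the wrist force passes 120 N, or if a joint passes its speed limit or range.

## Working session

There is one attempt and no reset: what is moved stays moved. The work goes in short steps, Python scripts to look and compute and a tool call to move; the robot and the scene stay as the last step left them, time stands still between calls to the robot, and variables do not carry over. Pictures are saved under pics/ and viewed, and the job is handed in when it is done.

Besides the shell and the picture viewer there is one more tool, called by a JSON object that holds its "method" and its "body", one argument or row to a line. step_arm: Moves the arm, as the interface text tells. Shifts and turns lie within -1 to 1; 1 stands for 750 mm of shift or 180 degrees of turn. Its arguments: {"type":"object","properties":{"rows":{"type":"array"},"fingers":{"type":"number"}},"required":["rows"]}

```bash
mkdir -p pics; cat > h.py <<'E'
from workcell import *
import numpy as np, cv2
def snap(cam,fn):
    im=get_image(cam); cv2.imwrite('pics/'+fn,im['color'][:,:,::-1]); return im
def ray(im,px):
    K=np.array(im['intrinsics']);k1=im['k1'];V=np.array(im['view'])
    d=np.array([(px[0]-K[0,2])/K[0,0],(px[1]-K[1,2])/K[1,1]])
    u=d.copy()
    for _ in range(50): u=d/(1+k1*(u@u))
    R=V[:3,:3];o=-R.T@V[:3,3]
    return o,R.T@np.array([u[0],-u[1],-1.])
def at_z(im,px,z):
    o,d=ray(im,px); return o+d*(z-o[2])/d[2]
def proj(im,p):
    K=np.array(im['intrinsics']);k1=im['k1'];V=np.array(im['view'])
    c=V[:3,:3]@np.array(p)+V[:3,3]; u=np.array([c[0]/-c[2],-c[1]/-c[2]]); u=u*(1+k1*(u@u))
    return np.array([K[0,0]*u[0]+K[0,2],K[1,1]*u[1]+K[1,2]])
E
python3 - <<'E'
from h import *
np.set_printoptions(precision=4,suppress=True)
s=get_state()
for k in s: print(k,s[k])
for c in ['scene','side','wrist']:
    im=snap(c,c+'0.png')
    V=np.array(im['view']);print(c,'cam at',-V[:3,:3].T@V[:3,3], im['k1'])
    for t in ['tin_a','mat','stand','tab','torch','coaster','tree_a']:
        for m in masks_of(t,c)[:3]:
            print(t,round(m['confidence'],2),np.round(m['centre'],1),m['mask'].sum(),at_z(im,m['centre'],0.03))
E
```

```text
t 0.0
joint_positions [ 1.1315  0.4941  1.3461 -0.      1.3025 -0.0955]
qvel [ 0.001   0.0014 -0.0008 -0.0002 -0.0008  0.0006]
effort [  0.005  -88.2166 -38.3866   0.0002   0.0103  -0.    ]
eef_pos [0.2105 0.5881 0.2387]
tcp_rot [-0.0001  0.171   0.9853 -0.0006]
contact_force [-1.4163 -0.2579 -0.3673]
ft_torque [ 0.0201 -0.0033 -0.052 ]
opening 1.0001270865553713
scene cam at [ 1.1177 -0.4265  0.6939] -0.11992420496412014
tin_a 0.85 [364.2 192.6] 1367 [0.5309 0.1268 0.03  ]
tin_a 0.73 [415.2 174.4] 1272 [0.5525 0.2637 0.03  ]
mat 0.75 [388.4 197.1] 4237 [0.5746 0.1588 0.03  ]
stand 0.91 [222.6 258.5] 4326 [ 0.5147 -0.2168  0.03  ]
tab 0.71 [221.6 256. ] 2968 [ 0.5077 -0.2152  0.03  ]
torch 0.9 [155.  340.5] 1856 [ 0.6094 -0.3991  0.03  ]
torch 0.37 [221.8 260.7] 4272 [ 0.5188 -0.2208  0.03  ]
coaster 0.68 [257.9 357.1] 2331 [ 0.7394 -0.2764  0.03  ]
coaster 0.63 [221.1 259.5] 4432 [ 0.5152 -0.2204  0.03  ]
tree_a 0.75 [486.8 247.4] 2035 [0.8057 0.2103 0.03  ]
tree_a 0.62 [400.4 316. ] 2607 [ 0.8196 -0.0391  0.03  ]
side cam at [ 0.0884 -0.6401  0.7734] -0.039203246849665876
tin_a 0.61 [226.8 226.8] 1149 [0.5095 0.1296 0.03  ]
tin_a 0.61 [208.5 199.7] 1015 [0.5402 0.2559 0.03  ]
mat 0.72 [227.6 240.1] 2820 [0.4817 0.088  0.03  ]
stand 0.57 [312.7 317.4] 4154 [ 0.4671 -0.2265  0.03  ]
tab 0.78 [318.9 309.6] 2587 [ 0.4902 -0.2212  0.03  ]
torch 0.68 [430.5 314.5] 1331 [ 0.644  -0.3938  0.03  ]
torch 0.57 [231.  224.5] 1171 [0.5223 0.1292 0.03  ]
coaster 0.75 [405.7 274. ] 1005 [ 0.6985 -0.288   0.03  ]
tree_a 0.94 [352.  208.9] 975 [ 0.7844 -0.0463  0.03  ]
tree_a 0.94 [290.4 172.6] 904 [0.7817 0.1932 0.03  ]
tree_a 0.61 [317.4 310. ] 2641 [ 0.4873 -0.2197  0.03  ]
wrist cam at [0.1463 0.6118 0.3752] -0.050363740617749383
mat 0.46 [ 99.8 475.2] 204 [0.4172 0.2401 0.03  ]
```

View pics/scene0.png

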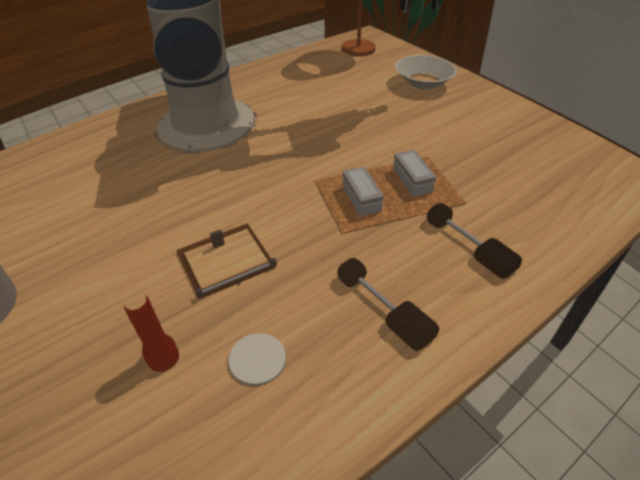

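View pics/side0.png

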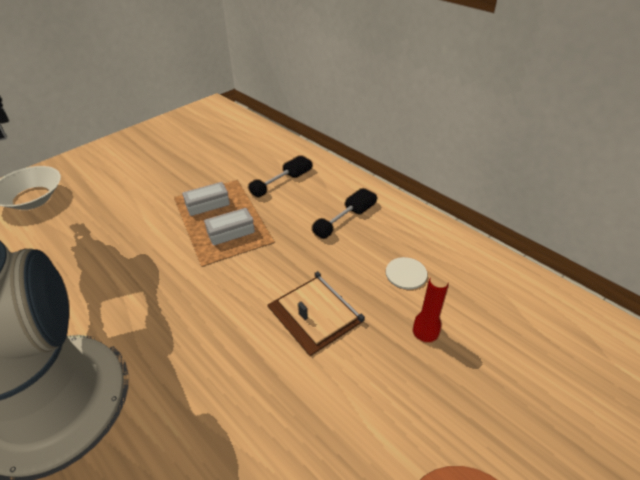

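The scene view shows the stand with its tab at (217,238) and its hinge rod from (200,293) to (273,265). The tins are at (363,192) and (415,174) on the mat. I'll enlarge for corners.

```bash
python3 - <<'E'
from h import *
a=cv2.imread('pics/scene0.png');b=cv2.imread('pics/side0.png')
def crop(a,x,y,w,h,f): return cv2.resize(a[y:y+h,x:x+w],None,fx=f,fy=f,interpolation=cv2.INTER_CUBIC)
cv2.imwrite('pics/c1.png',crop(a,165,210,130,100,6)); cv2.imwrite('pics/c2.png',crop(b,255,260,120,100,6))
cv2.imwrite('pics/c3.png',crop(a,310,135,160,100,5)); cv2.imwrite('pics/c4.png',crop(b,170,170,120,100,6))
E
```

```text
(no output)
```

View pics/c1.png

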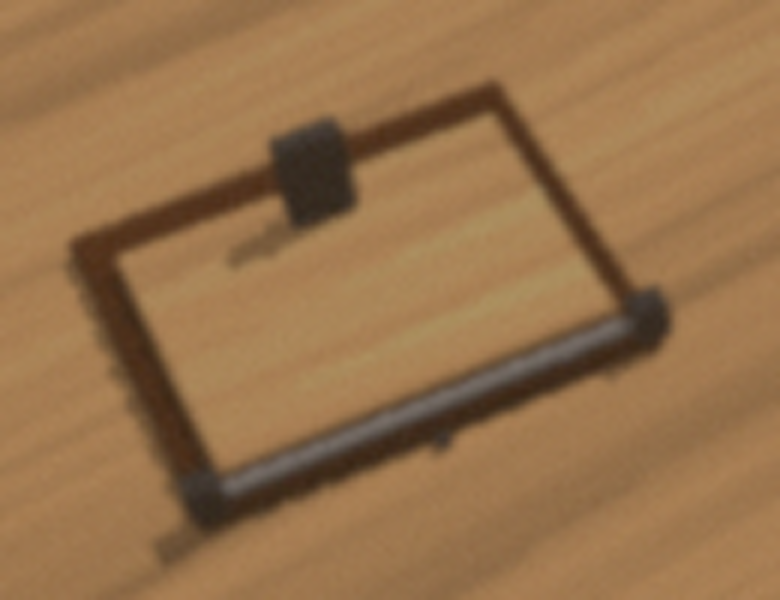

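View pics/c2.png

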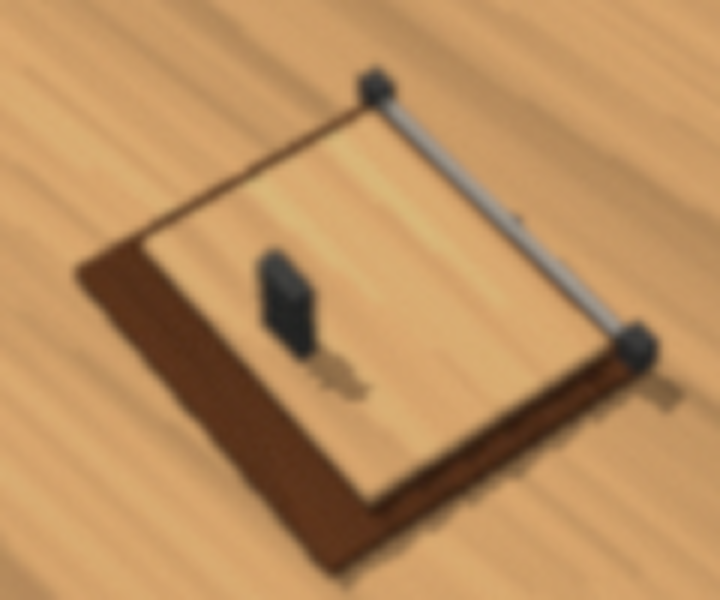

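View pics/c3.png

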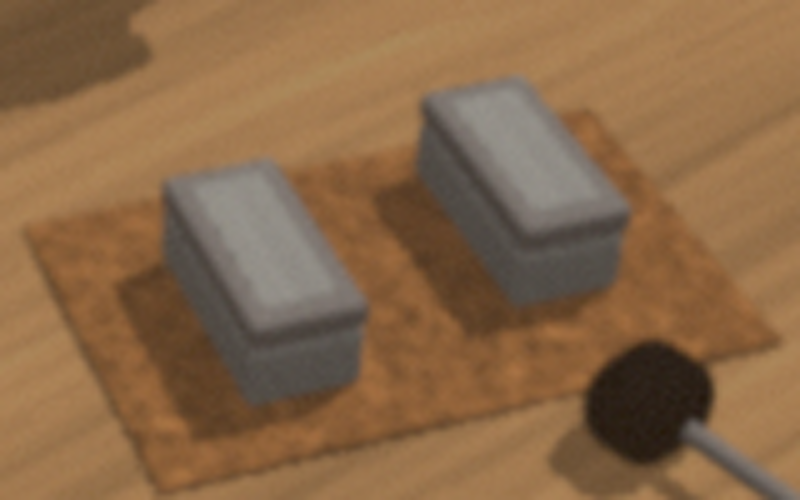

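View pics/c4.png

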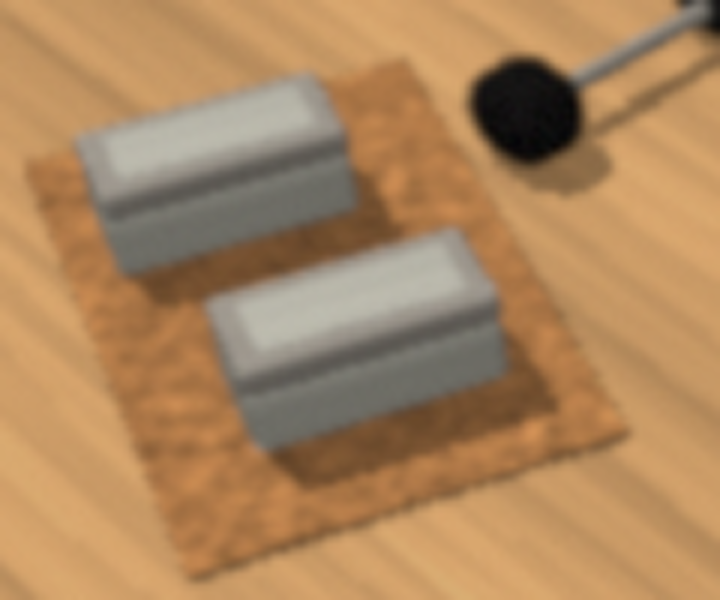

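```bash
cat > fit.py <<'E'
from h import *
from scipy.optimize import least_squares
ims={'scene':get_image('scene'),'side':get_image('side')}
def fit(obs,x0):
    # obs: (cam,px,local xyz)
    def P(q,l): c,s=np.cos(q[2]),np.sin(q[2]); return [q[0]+c*l[0]-s*l[1],q[1]+s*l[0]+c*l[1],l[2]]
    f=lambda q: np.concatenate([proj(ims[c],P(q,l))-px for c,px,l in obs])
    r=least_squares(f,x0,loss='soft_l1'); return r.x,np.round(f(r.x).reshape(-1,2),1).tolist()
def o(cam,ox,oy,f,pts,loc): return [(cam,np.array([ox+p[0]/f,oy+p[1]/f]),l) for p,l in zip(pts,loc)]
sc=('scene',165,210,6);sd=('side',255,260,6)
st=o(*sc,[(75,243),(492,85),(308,135)],[(-.07,-.08,.008),(-.07,.08,.008),(-.029,0,.053)])+o(*sd,[(78,272),(335,572),(287,265)],[(-.07,.08,.008),(-.07,-.08,.004),(-.029,0,.053)])
print('stand',*fit(st,[.5,-.22,0]))
sc=('scene',310,135,5);sd=('side',170,170,6)
def rect(x,y,z): return [(-x,-y,z),(-x,y,z),(x,y,z),(x,-y,z)]
T=rect(.056,.027,.05)
print('tin_near',*fit(o(*sc,[(165,183),(268,160),(365,305),(250,333)],T)+o(*sd,[(238,380),(210,300),(460,232),(498,298)],T),[.53,.12,0]))
print('tin_far',*fit(o(*sc,[(425,98),(522,78),(628,212),(520,237)],T)+o(*sd,[(110,212),(80,138),(310,75),(347,135)],T),[.53,.26,0]))
M=rect(.095,.15,.004)
print('mat',*fit(o(*sc,[(25,230),(585,110),(780,340),(160,490)],M)+o(*sd,[(192,578),(28,165),(400,60),(628,435)],M),[.53,.18,0]))
E
python3 fit.py
```

```text
stand [ 0.49442658 -0.20521332 -0.12576312] [[-2.0, -0.5], [0.4, -1.6], [-0.8, -0.1], [-0.6, -2.1], [0.4, -0.6], [0.7, -0.2]]
tin_near [ 0.51934272  0.12766795 -0.33349837] [[-1.7, -1.3], [-0.0, -1.2], [0.1, -0.1], [-0.7, -0.5], [0.6, -0.9], [-0.4, -0.6], [0.4, -1.7], [1.1, -0.5]]
tin_far [ 0.54301663  0.2650238  -0.33666365] [[-1.9, -0.8], [-0.7, -0.8], [0.1, -0.1], [-0.2, -0.5], [-0.5, -2.1], [-0.1, -1.0], [1.8, -1.3], [1.3, -0.7]]
mat [ 0.5367214   0.19657393 -0.32293776] [[-1.6, -1.2], [-0.1, -1.0], [0.1, -0.2], [-0.7, 0.2], [-0.2, -0.8], [-0.8, -0.7], [1.2, -1.0], [1.1, -1.4]]
```

{"method": "step_arm", "body": {
  "rows": [
    {"dx": 0.2, "dy": -0.5, "dz": 0, "rz": 0.035},
    {"dx": 0.2, "dy": -0.5, "dz": 0, "rz": 0.035},
    {"dx": 0.2, "dy": -0.5, "dz": 0, "rz": 0.035},
    {"dx": 0.2, "dy": -0.5, "dz": 0, "rz": 0.035},
    {"dx": 0.2, "dy": -0.5, "dz": 0, "rz": 0.035},
    {"dx": 0.2, "dy": -0.5, "dz": 0, "rz": 0.035},
    {"dx": 0.34, "dy": -1.0, "dz": -0.09, "rz": 0.0694},
    {"dx": 0.34, "dy": -1.0, "dz": -0.09, "rz": 0.0694},
    {"dx": 0.34, "dy": -1.0, "dz": -0.09, "rz": 0.0694},
    {"dx": 0.34, "dy": -1.0, "dz": -0.09, "rz": 0.0694}
  ],
  "fingers": 0.6
}}

```text
schema error: expected keys dx, dy, dz, rx, ry, rz
```

```bash
python3 -c "
from workcell import *
import workcell; print([n for n in dir(workcell) if not n.startswith('__')]); print(tcp_to_tips); s=get_state();print(s['t'],s['eef_pos'],s['tcp_rot'],s['opening'])"
```

```text
['IKError', 'get_image', 'get_state', 'job_done', 'masks_of', 'tcp_to_tips']
0.008
1.3 [0.21069311 0.58846572 0.2392891 ] [7.67832553e-06 1.71048591e-01 9.85262594e-01 3.58337268e-05] 0.9989448261991609
```

{"method": "step_arm", "body": {
  "rows": [
    {"dx": 0.2, "dy": -0.5, "dz": 0, "rx": 0, "ry": 0, "rz": 0.035},
    {"dx": 0.2, "dy": -0.5, "dz": 0, "rx": 0, "ry": 0, "rz": 0.035},
    {"dx": 0.2, "dy": -0.5, "dz": 0, "rx": 0, "ry": 0, "rz": 0.035},
    {"dx": 0.2, "dy": -0.5, "dz": 0, "rx": 0, "ry": 0, "rz": 0.035},
    {"dx": 0.2, "dy": -0.5, "dz": 0, "rx": 0, "ry": 0, "rz": 0.035},
    {"dx": 0.2, "dy": -0.5, "dz": 0, "rx": 0, "ry": 0, "rz": 0.035},
    {"dx": 0.34, "dy": -1.0, "dz": -0.09, "rx": 0, "ry": 0, "rz": 0.0694},
    {"dx": 0.34, "dy": -1.0, "dz": -0.09, "rx": 0, "ry": 0, "rz": 0.0694},
    {"dx": 0.34, "dy": -1.0, "dz": -0.09, "rx": 0, "ry": 0, "rz": 0.0694},
    {"dx": 0.34, "dy": -1.0, "dz": -0.09, "rx": 0, "ry": 0, "rz": 0.0694}
  ],
  "fingers": 0.6
}}

```text
t: 2.3
eef_pos: [0.3797, 0.1201, 0.2124]
tcp_rot: [0.001, 0.063, 0.998, 0.0]
contact_force: [0.8, 1.3, 1.1]
opening: 0.597
```

{"method": "step_arm", "body": {
  "rows": [
    {"dx": 0.115, "dy": -0.42, "dz": -0.08, "rx": 0, "ry": 0, "rz": 0},
    {"dx": 0.115, "dy": -0.42, "dz": -0.08, "rx": 0, "ry": 0, "rz": 0},
    {"dx": 0.115, "dy": -0.42, "dz": -0.08, "rx": 0, "ry": 0, "rz": 0},
    {"dx": 0.115, "dy": -0.42, "dz": -0.08, "rx": 0, "ry": 0, "rz": 0},
    {"dx": 0.115, "dy": -0.42, "dz": -0.08, "rx": 0, "ry": 0, "rz": 0},
    {"dx": 0.115, "dy": -0.42, "dz": -0.08, "rx": 0, "ry": 0, "rz": 0},
    {"dx": 0.115, "dy": -0.42, "dz": -0.08, "rx": 0, "ry": 0, "rz": 0},
    {"dx": 0.115, "dy": -0.42, "dz": -0.08, "rx": 0, "ry": 0, "rz": 0},
    {"dx": 0.115, "dy": -0.42, "dz": -0.08, "rx": 0, "ry": 0, "rz": 0}
  ]
}}

```text
t: 3.2
eef_pos: [0.4654, -0.1934, 0.1521]
tcp_rot: [-0.0, 0.064, 0.998, 0.0]
contact_force: [0.3, 0.8, 0.4]
opening: 0.602
```

```bash
python3 - <<'E'
from h import *
np.set_printoptions(precision=4,suppress=True)
im=snap('wrist','w1.png'); s=get_state(); print(s['t'],s['eef_pos'],s['tcp_rot'],s['contact_force'])
for t in ['tab','stand']:
    for m in masks_of(t,'wrist')[:2]: print(t,m['confidence'],m['centre'],m['mask'].sum(),at_z(im,m['centre'],.053))
q=np.array([.4944,-.2052]);c,sn=np.cos(-.126),np.sin(-.126)
for l in [(-.07,-.08,.008),(-.07,.08,.008),(-.034,-.012,.053),(-.034,.012,.053),(-.024,-.012,.053),(-.024,.012,.053)]:
    print(l,proj(im,[q[0]+c*l[0]-sn*l[1],q[1]+sn*l[0]+c*l[1],l[2]]))
E
```

```text
3.25 [ 0.4653 -0.1926  0.1523] [-0.0003  0.063   0.998   0.0002] [-0.5848  0.6419  0.1093]
tab 0.89 [315.8, 259.3] 23643 [ 0.4773 -0.2016  0.053 ]
stand 0.68 [321.7, 243.5] 35688 [ 0.4676 -0.1966  0.053 ]
(-0.07, -0.08, 0.008) [200.7937 167.4012]
(-0.07, 0.08, 0.008) [428.9332 166.8989]
(-0.034, -0.012, 0.053) [293.7089 233.6881]
(-0.034, 0.012, 0.053) [332.8355 233.6149]
(-0.024, -0.012, 0.053) [294.1034 249.2307]
(-0.024, 0.012, 0.053) [332.7925 249.1618]
```

View pics/w1.png

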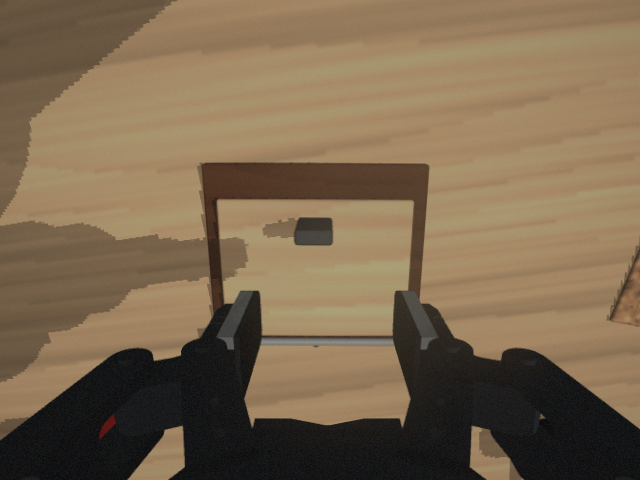

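```bash
python3 - <<'E'
import cv2
a=cv2.imread('pics/w1.png'); c=cv2.resize(a[200:260,280:350],None,fx=8,fy=8,interpolation=cv2.INTER_CUBIC);c=cv2.convertScaleAbs(c,alpha=2,beta=20)
cv2.imwrite('pics/w1c.png',c)
E
```

```text
(no output)
```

View pics/w1c.png

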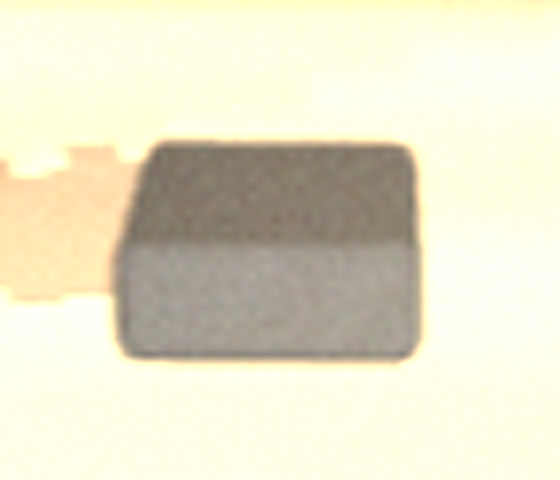

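{"method": "step_arm", "body": {
  "rows": [
    {"dx": -0.0028, "dy": -0.0116, "dz": -0.06, "rx": 0, "ry": 0, "rz": 0},
    {"dx": -0.0028, "dy": -0.0116, "dz": -0.11, "rx": 0, "ry": 0, "rz": 0},
    {"dx": -0.0028, "dy": -0.0116, "dz": -0.14, "rx": 0, "ry": 0, "rz": 0},
    {"dx": -0.0028, "dy": -0.0116, "dz": -0.156, "rx": 0, "ry": 0, "rz": 0},
    {"dx": -0.0028, "dy": -0.0116, "dz": -0.156, "rx": 0, "ry": 0, "rz": 0},
    {"dx": -0.0028, "dy": -0.0116, "dz": -0.156, "rx": 0, "ry": 0, "rz": 0}
  ]
}}

```text
t: 3.95
eef_pos: [0.464, -0.2016, 0.0363]
tcp_rot: [0.0, 0.063, 0.998, -0.0]
contact_force: [-0.1, 0.0, 0.3]
opening: 0.601
```

{"method": "step_arm", "body": {
  "rows": [
    {"dx": 0, "dy": 0, "dz": 0, "rx": 0, "ry": 0, "rz": 0},
    {"dx": 0, "dy": 0, "dz": 0, "rx": 0, "ry": 0, "rz": 0},
    {"dx": 0, "dy": 0, "dz": 0, "rx": 0, "ry": 0, "rz": 0},
    {"dx": 0, "dy": 0, "dz": 0, "rx": 0, "ry": 0, "rz": 0}
  ],
  "fingers": 0
}}

```text
t: 4.35
eef_pos: [0.4641, -0.202, 0.0365]
tcp_rot: [0.001, 0.063, 0.998, -0.0]
contact_force: [-0.7, 1.0, 11.7]
opening: 0.264
```

```bash
python3 - <<'E'
from h import *
s=get_state(); print(s['t'],s['eef_pos'],s['contact_force'],s['ft_torque'],s['opening'])
hx,hz=.066,.013
r=np.hypot(.095,.030);a0=np.pi-np.arctan2(.03,.095)
p0=np.array([r*np.cos(a0),r*np.sin(a0)])
for th in np.arange(.1,1.85,.1):
    d=np.array([r*np.cos(a0-th),r*np.sin(a0-th)])-p0
    print(round(th,2),np.round([d[0]*.992/.75,d[0]*-.1257/.75,d[1]/.75],4))
E
```

```text
4.35 [ 0.46410589 -0.20204645  0.03652269] [-0.72622849  1.01437545 11.73927735] [0.24782704 0.18457249 0.00825397] 0.263826394664693
0.1 [ 0.0046 -0.0006  0.0124]
0.2 [ 0.0104 -0.0013  0.0244]
0.3 [ 0.0173 -0.0022  0.0356]
0.4 [ 0.0254 -0.0032  0.0462]
0.5 [ 0.0344 -0.0044  0.0558]
0.6 [ 0.0444 -0.0056  0.0645]
0.7 [ 0.0551 -0.007   0.0722]
0.8 [ 0.0666 -0.0084  0.0787]
0.9 [ 0.0786 -0.01    0.0841]
1.0 [ 0.0912 -0.0116  0.0882]
1.1 [ 0.104  -0.0132  0.091 ]
1.2 [ 0.1171 -0.0148  0.0926]
1.3 [ 0.1303 -0.0165  0.0928]
1.4 [ 0.1434 -0.0182  0.0916]
1.5 [ 0.1563 -0.0198  0.0892]
1.6 [ 0.169  -0.0214  0.0854]
1.7 [ 0.1812 -0.023   0.0805]
1.8 [ 0.1928 -0.0244  0.0743]
```

{"method": "step_arm", "body": {
  "rows": [
    {"dx": 0.0046, "dy": -0.0006, "dz": 0.0124, "rx": 0, "ry": 0, "rz": 0},
    {"dx": 0.0104, "dy": -0.0013, "dz": 0.0244, "rx": 0, "ry": 0, "rz": 0},
    {"dx": 0.0173, "dy": -0.0022, "dz": 0.0356, "rx": 0, "ry": 0, "rz": 0},
    {"dx": 0.0254, "dy": -0.0032, "dz": 0.0462, "rx": 0, "ry": 0, "rz": 0},
    {"dx": 0.0344, "dy": -0.0044, "dz": 0.0558, "rx": 0, "ry": 0, "rz": 0},
    {"dx": 0.0444, "dy": -0.0056, "dz": 0.0645, "rx": 0, "ry": 0, "rz": 0}
  ]
}}

```text
t: 4.95
eef_pos: [0.4971, -0.2063, 0.0845]
tcp_rot: [-0.0, 0.063, 0.998, -0.0]
contact_force: [1.0, -7.7, -13.7]
opening: 0.267
```

```bash
python3 - <<'E'
from h import *
a=snap('scene','s2.png')['color'];b=snap('side','d2.png')['color']
c=np.hstack([a[160:360,130:330],b[200:400,220:420]]);cv2.imwrite('pics/m2.png',cv2.resize(c[:,:,::-1],(800,400)))
E
```

```text
(no output)
```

View pics/m2.png

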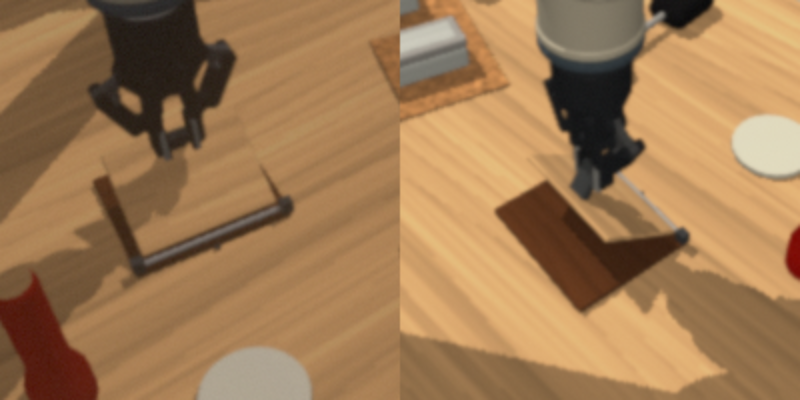

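The plate is lifting with the tab between the pads. In the left half of the crop the plate edge is near (180,140). I'll continue along the arc.

{"method": "step_arm", "body": {
  "rows": [
    {"dx": 0.0107, "dy": -0.0014, "dz": 0.0077, "rx": 0, "ry": 0, "rz": 0},
    {"dx": 0.0222, "dy": -0.0028, "dz": 0.0142, "rx": 0, "ry": 0, "rz": 0},
    {"dx": 0.0342, "dy": -0.0044, "dz": 0.0196, "rx": 0, "ry": 0, "rz": 0},
    {"dx": 0.0468, "dy": -0.006, "dz": 0.0237, "rx": 0, "ry": 0, "rz": 0},
    {"dx": 0.0596, "dy": -0.0076, "dz": 0.0265, "rx": 0, "ry": 0, "rz": 0},
    {"dx": 0.0727, "dy": -0.0092, "dz": 0.0281, "rx": 0, "ry": 0, "rz": 0},
    {"dx": 0.0859, "dy": -0.0109, "dz": 0.0283, "rx": 0, "ry": 0, "rz": 0},
    {"dx": 0.099, "dy": -0.0126, "dz": 0.0271, "rx": 0, "ry": 0, "rz": 0},
    {"dx": 0.1119, "dy": -0.0142, "dz": 0.0247, "rx": 0, "ry": 0, "rz": 0},
    {"dx": 0.1246, "dy": -0.0158, "dz": 0.0209, "rx": 0, "ry": 0, "rz": 0}
  ]
}}

```text
t: 6.05
eef_pos: [0.5938, -0.2192, 0.1024]
tcp_rot: [0.004, 0.063, 0.998, -0.001]
contact_force: [8.8, -5.5, 21.4]
opening: 0.261
```

```bash
python3 - <<'E'
from h import *
a=snap('scene','s3.png')['color'];b=snap('side','d3.png')['color']
c=np.hstack([a[160:360,130:330],b[200:400,220:420]]);cv2.imwrite('pics/m3.png',cv2.resize(c[:,:,::-1],(800,400)))
E
```

```text
(no output)
```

View pics/m3.png

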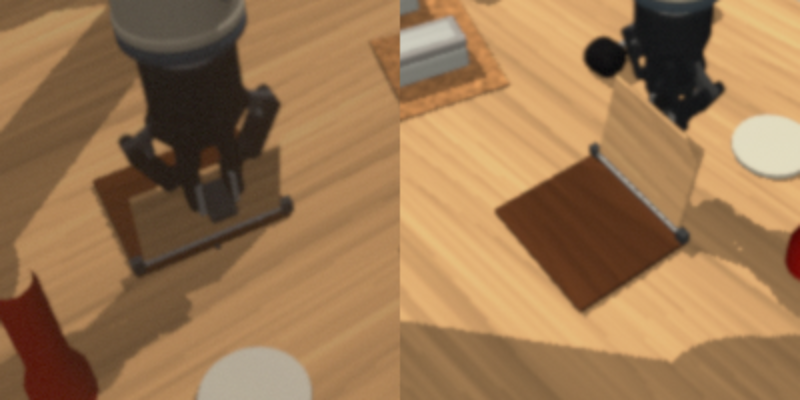

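{"method": "step_arm", "body": {
  "rows": [
    {"dx": 0.0122, "dy": -0.0016, "dz": -0.0035, "rx": 0, "ry": 0, "rz": 0},
    {"dx": 0.0238, "dy": -0.003, "dz": -0.008, "rx": 0, "ry": 0, "rz": 0},
    {"dx": 0.0238, "dy": -0.003, "dz": -0.008, "rx": 0, "ry": 0, "rz": 0}
  ]
}}

```text
t: 6.45
eef_pos: [0.6074, -0.221, 0.096]
tcp_rot: [-0.001, 0.063, 0.998, -0.001]
contact_force: [-25.2, -10.1, 47.1]
opening: 0.257
```

{"method": "step_arm", "body": {
  "rows": [
    {"dx": 0, "dy": 0, "dz": 0, "rx": 0, "ry": 0, "rz": 0},
    {"dx": 0, "dy": 0, "dz": 0, "rx": 0, "ry": 0, "rz": 0},
    {"dx": 0, "dy": 0, "dz": 0, "rx": 0, "ry": 0, "rz": 0}
  ],
  "fingers": 0.6
}}

```text
t: 6.75
eef_pos: [0.6081, -0.2198, 0.0936]
tcp_rot: [0.0, 0.063, 0.998, 0.0]
contact_force: [0.7, -0.2, 0.2]
opening: 0.601
```

```bash
python3 - <<'E'
from h import *
a=snap('scene','s4.png')['color'];b=snap('side','d4.png')['color']
c=np.hstack([a[160:360,130:330],b[200:400,220:420]]);cv2.imwrite('pics/m4.png',cv2.resize(c[:,:,::-1],(800,400)))
E
```

```text
(no output)
```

View pics/m4.png

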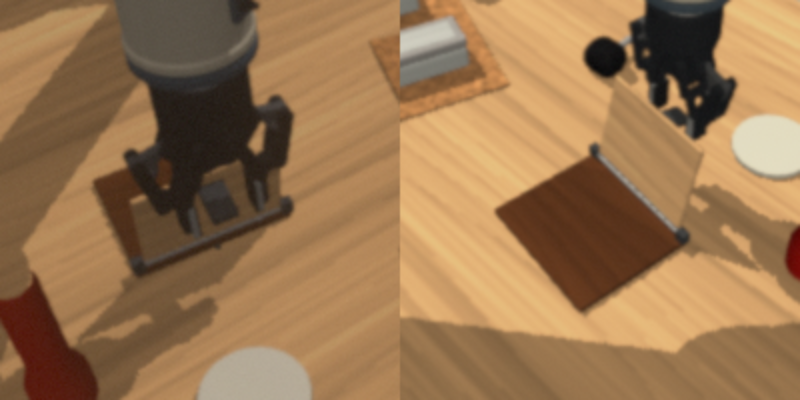

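{"method": "step_arm", "body": {
  "rows": [
    {"dx": 0.01, "dy": 0, "dz": 0.05, "rx": 0, "ry": 0, "rz": 0},
    {"dx": 0.01, "dy": 0, "dz": 0.11, "rx": 0, "ry": 0, "rz": 0},
    {"dx": 0.01, "dy": 0, "dz": 0.17, "rx": 0, "ry": 0, "rz": 0},
    {"dx": -0.12, "dy": 0.464, "dz": 0.15, "rx": 0, "ry": 0, "rz": -0.066},
    {"dx": -0.12, "dy": 0.464, "dz": 0.15, "rx": 0, "ry": 0, "rz": -0.066},
    {"dx": -0.12, "dy": 0.464, "dz": 0.15, "rx": 0, "ry": 0, "rz": -0.066},
    {"dx": -0.12, "dy": 0.464, "dz": 0.15, "rx": 0, "ry": 0, "rz": -0.066},
    {"dx": -0.12, "dy": 0.464, "dz": 0.15, "rx": 0, "ry": 0, "rz": -0.066},
    {"dx": -0.12, "dy": 0.464, "dz": 0.15, "rx": 0, "ry": 0, "rz": -0.066},
    {"dx": -0.12, "dy": 0.464, "dz": 0.15, "rx": 0, "ry": 0, "rz": -0.066}
  ],
  "fingers": 1.0
}}

```text
t: 7.85
eef_pos: [0.5204, 0.1184, 0.2064]
tcp_rot: [0.0, 0.166, 0.986, 0.0]
contact_force: [1.0, 0.2, -0.5]
opening: 0.997
```

```bash
python3 -c "
from workcell import *
s=get_state();print(s['t'],s['eef_pos'],s['tcp_rot'])"
```

```text
7.85 [0.52040692 0.11839697 0.20637914] [1.37642311e-07 1.65853109e-01 9.86150467e-01 5.48606452e-05]
```

```bash
python3 - <<'E'
from h import *
np.set_printoptions(precision=4,suppress=True)
im=snap('wrist','w5.png'); snap('scene','s5.png'); s=get_state(); print(s['t'],s['eef_pos'],s['tcp_rot'])
for q in [(.5193,.1277,-.333),(.543,.265,-.336)]:
    c,sn=np.cos(q[2]),np.sin(q[2])
    for l in [(-.056,-.027,.05),(-.056,.027,.05),(.056,.027,.05),(.056,-.027,.05)]:
        print(proj(im,[q[0]+c*l[0]-sn*l[1],q[1]+sn*l[0]+c*l[1],l[2]]))
E
```

```text
7.95 [0.5191 0.1215 0.2062] [-0.0008  0.1634  0.9866  0.0004]
[300.0674 136.4315]
[375.5397 136.4404]
[370.9647 282.1793]
[302.7099 282.2607]
[494.2413 104.602 ]
[567.8981 106.1874]
[545.5381 254.9036]
[478.2862 254.912 ]
```

View pics/w5.png

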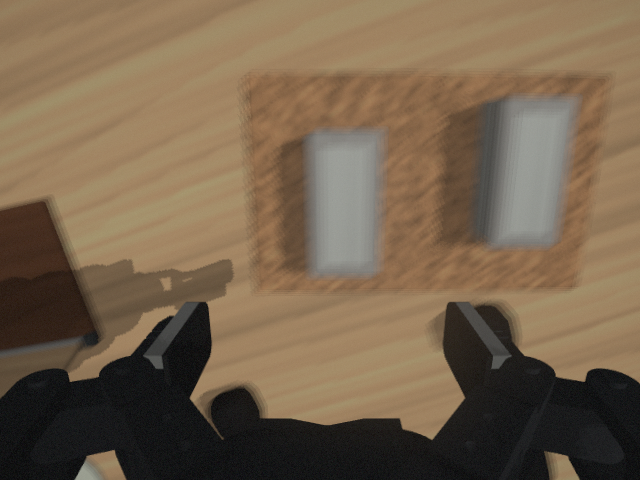

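View pics/s5.png

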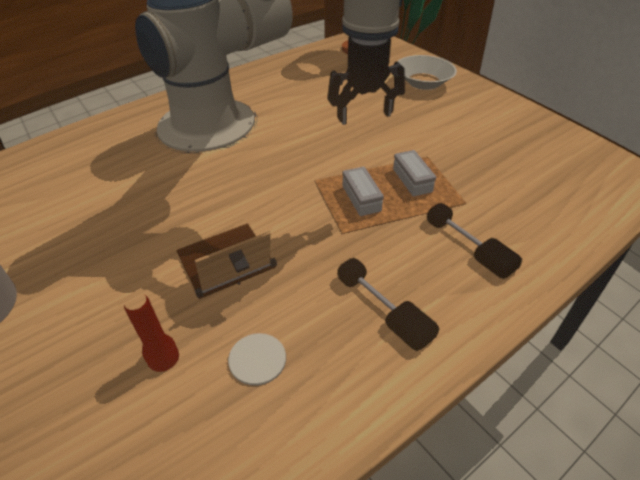

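```bash
python3 - <<'E'
from h import *
np.set_printoptions(precision=4,suppress=True)
im=snap('wrist','w6.png'); s=get_state(); print(s['t'],s['eef_pos'],s['tcp_rot'])
for q in [(.5193,.1277,-.333),(.543,.265,-.336)]:
    c,sn=np.cos(q[2]),np.sin(q[2])
    print([np.round(proj(im,[q[0]+c*l[0]-sn*l[1],q[1]+sn*l[0]+c*l[1],l[2]]),1).tolist() for l in [(-.056,-.027,.05),(-.056,.027,.05),(.056,.027,.05),(.056,-.027,.05)]])
cv2.imwrite('pics/w6c.png',cv2.resize(im['color'][90:300,270:590,::-1],None,fx=2.5,fy=2.5,interpolation=cv2.INTER_CUBIC))
E
```

```text
8.0 [0.5202 0.1192 0.2063] [-0.0003  0.1637  0.9865  0.0001]
[[297.0, 140.0], [372.3, 140.3], [367.4, 285.5], [299.2, 285.3]]
[[490.9, 109.2], [564.4, 111.1], [541.8, 259.1], [474.6, 258.8]]
```

View pics/w6c.png

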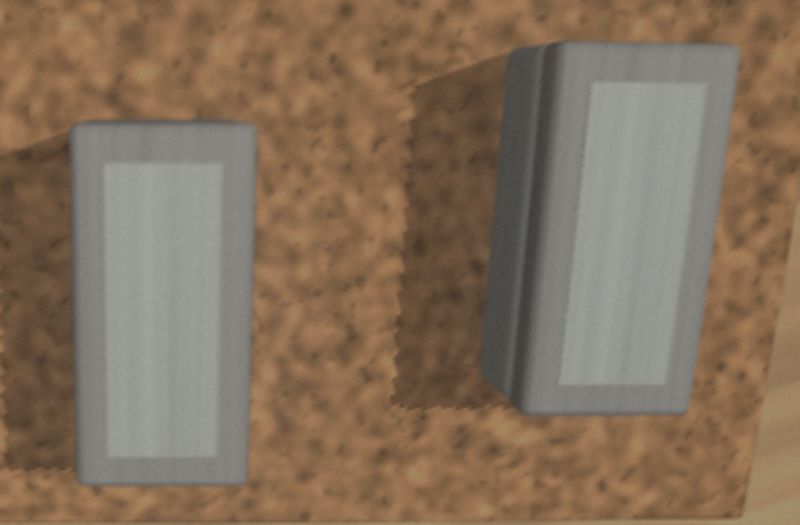

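The wrist crop confirms both tins within about 2 mm. The near lid's corners run from (298,139) to (368,284). Descending on the near tin.

{"method": "step_arm", "body": {
  "rows": [
    {"dx": -0.0013, "dy": 0.012, "dz": -0.06, "rx": 0, "ry": 0, "rz": 0},
    {"dx": -0.0013, "dy": 0.012, "dz": -0.12, "rx": 0, "ry": 0, "rz": 0},
    {"dx": -0.0013, "dy": 0.012, "dz": -0.17, "rx": 0, "ry": 0, "rz": 0},
    {"dx": -0.0013, "dy": 0.012, "dz": -0.21, "rx": 0, "ry": 0, "rz": 0},
    {"dx": -0.0013, "dy": 0.012, "dz": -0.24, "rx": 0, "ry": 0, "rz": 0},
    {"dx": -0.0013, "dy": 0.012, "dz": -0.24, "rx": 0, "ry": 0, "rz": 0}
  ]
}}

```text
t: 8.6
eef_pos: [0.5192, 0.1244, 0.024]
tcp_rot: [-0.002, 0.166, 0.986, -0.001]
contact_force: [-0.5, -1.0, 0.8]
opening: 1.001
```

{"method": "step_arm", "body": {
  "rows": [
    {"dx": 0, "dy": 0, "dz": 0, "rx": 0, "ry": 0, "rz": 0},
    {"dx": 0, "dy": 0, "dz": 0, "rx": 0, "ry": 0, "rz": 0},
    {"dx": 0, "dy": 0, "dz": 0, "rx": 0, "ry": 0, "rz": 0},
    {"dx": 0, "dy": 0, "dz": 0, "rx": 0, "ry": 0, "rz": 0}
  ],
  "fingers": 0
}}

```text
t: 9.0
eef_pos: [0.5214, 0.1254, 0.028]
tcp_rot: [0.001, 0.166, 0.986, 0.0]
contact_force: [-0.7, -2.8, 6.4]
opening: 0.62
```

{"method": "step_arm", "body": {
  "rows": [
    {"dx": 0, "dy": 0, "dz": 0.03, "rx": 0, "ry": 0, "rz": 0},
    {"dx": 0, "dy": 0, "dz": 0.08, "rx": 0, "ry": 0, "rz": 0},
    {"dx": 0, "dy": 0, "dz": 0.14, "rx": 0, "ry": 0, "rz": 0},
    {"dx": 0, "dy": 0, "dz": 0.14, "rx": 0, "ry": 0, "rz": 0},
    {"dx": 0, "dy": 0, "dz": 0.14, "rx": 0, "ry": 0, "rz": 0},
    {"dx": 0, "dy": 0, "dz": 0.14, "rx": 0, "ry": 0, "rz": 0}
  ]
}}

```text
t: 9.6
eef_pos: [0.5198, 0.1255, 0.1309]
tcp_rot: [-0.0, 0.166, 0.986, -0.0]
contact_force: [-0.4, -0.1, -3.1]
opening: 0.619
```

```bash
cat > ft.py <<'E'
from h import *
import sys
np.set_printoptions(precision=4,suppress=True)
j=np.array([.325,.946,0]);F=[];T=[]
for i in range(4):
    s=get_state(); F.append(s['contact_force']);T.append(s['ft_torque'])
    if i<3: get_image('side')
F=np.array(F);T=np.array(T)
print(s['t'],s['eef_pos'],s['tcp_rot'],'F',F.mean(0),'T',T.mean(0),'Tjaw each',T@j,'open',s['opening'])
E
python3 ft.py
```

```text
9.75 [0.5197 0.1254 0.1303] [-0.001   0.1658  0.9862 -0.0003] F [-0.2278 -0.0581 -3.2275] T [-0.012  -0.0051  0.0169] Tjaw each [-0.0414 -0.0028  0.0222 -0.0128] open 0.6165204960858826
```

{"method": "step_arm", "body": {
  "rows": [
    {"dx": 0, "dy": 0, "dz": 0, "rx": 0.015, "ry": 0.044, "rz": 0},
    {"dx": 0, "dy": 0, "dz": 0, "rx": 0.036, "ry": 0.105, "rz": 0},
    {"dx": 0, "dy": 0, "dz": 0, "rx": 0.036, "ry": 0.105, "rz": 0},
    {"dx": 0, "dy": 0, "dz": 0, "rx": 0.036, "ry": 0.105, "rz": 0},
    {"dx": 0, "dy": 0, "dz": 0, "rx": 0.036, "ry": 0.105, "rz": 0},
    {"dx": 0, "dy": 0, "dz": 0, "rx": 0.036, "ry": 0.105, "rz": 0},
    {"dx": 0, "dy": 0, "dz": 0, "rx": 0.036, "ry": 0.105, "rz": 0}
  ]
}}

```text
t: 10.45
eef_pos: [0.5198, 0.1259, 0.1317]
tcp_rot: [-0.171, 0.163, 0.971, 0.028]
contact_force: [0.1, 0.3, -2.6]
opening: 0.621
```

```bash
python3 ft.py
```

```text
10.6 [0.5201 0.1258 0.1317] [-0.1708  0.163   0.9713  0.0282] F [-0.2107  0.0029 -2.6548] T [-0.0862 -0.3154 -0.0026] Tjaw each [-0.3398 -0.3287 -0.3239 -0.3132] open 0.6196055141751787
```

{"method": "step_arm", "body": {
  "rows": [
    {"dx": 0, "dy": 0, "dz": 0, "rx": -0.03, "ry": -0.088, "rz": 0},
    {"dx": 0, "dy": 0, "dz": 0, "rx": -0.072, "ry": -0.21, "rz": 0},
    {"dx": 0, "dy": 0, "dz": 0, "rx": -0.072, "ry": -0.21, "rz": 0},
    {"dx": 0, "dy": 0, "dz": 0, "rx": -0.072, "ry": -0.21, "rz": 0},
    {"dx": 0, "dy": 0, "dz": 0, "rx": -0.072, "ry": -0.21, "rz": 0},
    {"dx": 0, "dy": 0, "dz": 0, "rx": -0.072, "ry": -0.21, "rz": 0},
    {"dx": 0, "dy": 0, "dz": 0, "rx": -0.072, "ry": -0.21, "rz": 0},
    {"dx": 0, "dy": 0, "dz": 0, "rx": -0.072, "ry": -0.21, "rz": 0},
    {"dx": 0, "dy": 0, "dz": 0, "rx": -0.072, "ry": -0.21, "rz": 0}
  ]
}}

```text
t: 11.5
eef_pos: [0.5214, 0.1253, 0.1316]
tcp_rot: [0.171, 0.164, 0.971, -0.028]
contact_force: [0.2, -1.1, -3.2]
opening: 0.622
```

```bash
python3 ft.py
```

```text
11.65 [0.5209 0.1253 0.1314] [ 0.171   0.1637  0.9712 -0.0283] F [ 0.1109  0.0193 -2.8168] T [ 0.0938  0.2822 -0.0076] Tjaw each [0.3513 0.2566 0.3038 0.2782] open 0.6259925857299121
```

{"method": "step_arm", "body": {
  "rows": [
    {"dx": 0, "dy": 0, "dz": 0, "rx": 0.015, "ry": 0.044, "rz": 0},
    {"dx": 0, "dy": 0, "dz": 0, "rx": 0.026, "ry": 0.076, "rz": 0},
    {"dx": 0, "dy": 0, "dz": 0, "rx": 0.033, "ry": 0.096, "rz": 0},
    {"dx": 0, "dy": 0, "dz": 0, "rx": 0.036, "ry": 0.105, "rz": 0},
    {"dx": 0, "dy": 0, "dz": 0, "rx": 0.036, "ry": 0.105, "rz": 0}
  ]
}}

```text
t: 12.15
eef_pos: [0.5215, 0.1251, 0.1313]
tcp_rot: [-0.0, 0.166, 0.986, 0.0]
contact_force: [0.6, -0.0, -2.8]
opening: 0.625
```

```bash
sed -i 's/range(4)/range(int(sys.argv[1]))/; s/i<3/i<int(sys.argv[1])-1/' ft.py; sed -i "s/'Tjaw each',T@j/'Tj',(T@j).mean().round(4),(T@j).std().round(3)/" ft.py; python3 ft.py 16
```

```text
12.9 [0.5204 0.1256 0.1314] [0.0001 0.1658 0.9862 0.    ] F [ 0.0799 -0.1205 -2.9915] T [-0.0103 -0.0139  0.0054] Tj -0.0165 0.03 open 0.6257972131426294
```

{"method": "step_arm", "body": {
  "rows": [
    {"dx": 0, "dy": 0, "dz": 0, "rx": 0.015, "ry": 0.044, "rz": 0},
    {"dx": 0, "dy": 0, "dz": 0, "rx": 0.036, "ry": 0.105, "rz": 0},
    {"dx": 0, "dy": 0, "dz": 0, "rx": 0.036, "ry": 0.105, "rz": 0},
    {"dx": 0, "dy": 0, "dz": 0, "rx": 0.036, "ry": 0.105, "rz": 0},
    {"dx": 0, "dy": 0, "dz": 0, "rx": 0.036, "ry": 0.105, "rz": 0},
    {"dx": 0, "dy": 0, "dz": 0, "rx": 0.021, "ry": 0.061, "rz": 0},
    {"dx": 0, "dy": 0, "dz": 0, "rx": 0.01, "ry": 0.03, "rz": 0},
    {"dx": 0, "dy": 0, "dz": 0, "rx": 0.003, "ry": 0.009, "rz": 0},
    {"dx": 0, "dy": 0, "dz": 0, "rx": 0, "ry": 0, "rz": 0},
    {"dx": 0, "dy": 0, "dz": 0, "rx": 0, "ry": 0, "rz": 0}
  ]
}}

```text
t: 13.9
eef_pos: [0.5188, 0.1263, 0.1322]
tcp_rot: [0.001, 0.165, 0.986, -0.0]
contact_force: [-1.3, 0.2, -3.2]
opening: 0.626
```

```bash
python3 ft.py 16
```

```text
14.65 [0.5203 0.1255 0.1314] [-0.0001  0.1658  0.9862 -0.    ] F [ 0.0827  0.0678 -2.9129] T [-0.0043 -0.019   0.0046] Tj -0.0193 0.027 open 0.6231251784655785
```

The near tin shows no moment shift (−0.003 ± 0.01 N m). Setting it back and trying the far one.

{"method": "step_arm", "body": {
  "rows": [
    {"dx": 0, "dy": 0, "dz": -0.05, "rx": 0, "ry": 0, "rz": 0},
    {"dx": 0, "dy": 0, "dz": -0.1, "rx": 0, "ry": 0, "rz": 0},
    {"dx": 0, "dy": 0, "dz": -0.125, "rx": 0, "ry": 0, "rz": 0},
    {"dx": 0, "dy": 0, "dz": -0.134, "rx": 0, "ry": 0, "rz": 0},
    {"dx": 0, "dy": 0, "dz": -0.139, "rx": 0, "ry": 0, "rz": 0},
    {"dx": 0, "dy": 0, "dz": -0.139, "rx": 0, "ry": 0, "rz": 0},
    {"dx": 0, "dy": 0, "dz": -0.139, "rx": 0, "ry": 0, "rz": 0}
  ]
}}

```text
t: 15.35
eef_pos: [0.5211, 0.1257, 0.0282]
tcp_rot: [0.001, 0.166, 0.986, 0.0]
contact_force: [-0.1, 0.2, -3.6]
opening: 0.619
```

{"method": "step_arm", "body": {
  "rows": [
    {"dx": 0, "dy": 0, "dz": 0, "rx": 0, "ry": 0, "rz": 0},
    {"dx": 0, "dy": 0, "dz": 0, "rx": 0, "ry": 0, "rz": 0},
    {"dx": 0, "dy": 0, "dz": 0, "rx": 0, "ry": 0, "rz": 0},
    {"dx": 0, "dy": 0, "dz": 0.05, "rx": 0, "ry": 0, "rz": 0},
    {"dx": 0, "dy": 0, "dz": 0.11, "rx": 0, "ry": 0, "rz": 0},
    {"dx": 0.0289, "dy": 0.189, "dz": 0.15, "rx": 0, "ry": 0, "rz": 0},
    {"dx": 0.0289, "dy": 0.189, "dz": 0.15, "rx": 0, "ry": 0, "rz": 0},
    {"dx": 0.0289, "dy": 0.189, "dz": 0.15, "rx": 0, "ry": 0, "rz": 0},
    {"dx": 0.0289, "dy": 0.189, "dz": 0.15, "rx": 0, "ry": 0, "rz": 0},
    {"dx": 0.0289, "dy": 0.189, "dz": 0.15, "rx": 0, "ry": 0, "rz": 0}
  ],
  "fingers": 1.0
}}

```text
t: 16.35
eef_pos: [0.5418, 0.2681, 0.1397]
tcp_rot: [0.0, 0.165, 0.986, -0.0]
contact_force: [-0.0, -0.3, -1.4]
opening: 0.999
```

```bash
python3 - <<'E'
from h import *
get_image('side');im=snap('wrist','w7.png'); s=get_state(); print(s['t'],s['eef_pos'],s['tcp_rot'])
for q in [(.5187,.1288,-.333),(.542,.2677,-.336)]:
    c,sn=np.cos(q[2]),np.sin(q[2])
    print([np.round(proj(im,[q[0]+c*l[0]-sn*l[1],q[1]+sn*l[0]+c*l[1],l[2]]),1).tolist() for l in [(-.056,-.027,.05),(-.056,.027,.05),(.056,.027,.05),(.056,-.027,.05)]])
E
```

```text
16.45 [0.541539   0.26645349 0.13924839] [-4.85707874e-04  1.65959807e-01  9.86132321e-01 -3.88879665e-04]
[[44.3, 191.0], [133.6, 190.3], [157.0, 360.0], [77.6, 358.6]]
[[279.2, 147.9], [376.4, 148.2], [369.8, 329.2], [284.5, 329.0]]
```

View pics/w7.png

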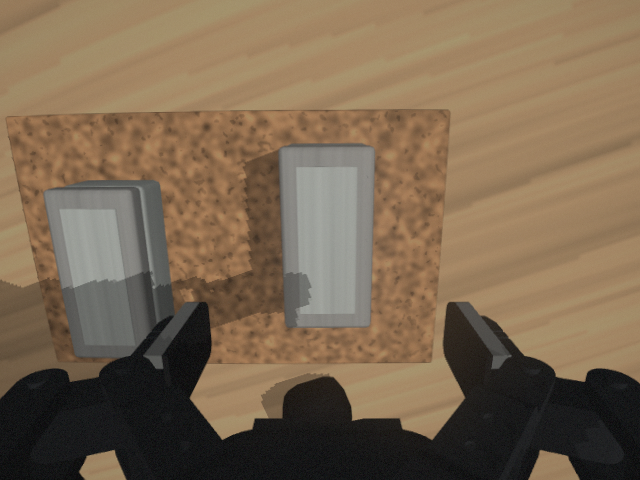

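{"method": "step_arm", "body": {
  "rows": [
    {"dx": 0, "dy": 0.001, "dz": -0.06, "rx": 0, "ry": 0, "rz": 0},
    {"dx": 0, "dy": 0.001, "dz": -0.11, "rx": 0, "ry": 0, "rz": 0},
    {"dx": 0, "dy": 0.001, "dz": -0.14, "rx": 0, "ry": 0, "rz": 0},
    {"dx": 0, "dy": 0.001, "dz": -0.151, "rx": 0, "ry": 0, "rz": 0},
    {"dx": 0, "dy": 0.001, "dz": -0.151, "rx": 0, "ry": 0, "rz": 0}
  ]
}}

```text
t: 16.95
eef_pos: [0.5415, 0.2669, 0.0256]
tcp_rot: [-0.001, 0.166, 0.986, -0.001]
contact_force: [-0.1, -0.5, 0.6]
opening: 1.004
```

{"method": "step_arm", "body": {
  "rows": [
    {"dx": 0, "dy": 0, "dz": 0, "rx": 0, "ry": 0, "rz": 0},
    {"dx": 0, "dy": 0, "dz": 0, "rx": 0, "ry": 0, "rz": 0},
    {"dx": 0, "dy": 0, "dz": 0, "rx": 0, "ry": 0, "rz": 0},
    {"dx": 0, "dy": 0, "dz": 0, "rx": 0, "ry": 0, "rz": 0},
    {"dx": 0, "dy": 0, "dz": 0.03, "rx": 0, "ry": 0, "rz": 0},
    {"dx": 0, "dy": 0, "dz": 0.08, "rx": 0, "ry": 0, "rz": 0},
    {"dx": 0, "dy": 0, "dz": 0.14, "rx": 0, "ry": 0, "rz": 0},
    {"dx": 0, "dy": 0, "dz": 0.14, "rx": 0, "ry": 0, "rz": 0},
    {"dx": 0, "dy": 0, "dz": 0.14, "rx": 0, "ry": 0, "rz": 0}
  ],
  "fingers": 0
}}

```text
t: 17.85
eef_pos: [0.5425, 0.2683, 0.1329]
tcp_rot: [0.001, 0.166, 0.986, 0.001]
contact_force: [-0.8, 0.7, -3.6]
opening: 0.625
```

{"method": "step_arm", "body": {
  "rows": [
    {"dx": 0, "dy": 0, "dz": 0, "rx": 0.015, "ry": 0.044, "rz": 0},
    {"dx": 0, "dy": 0, "dz": 0, "rx": 0.036, "ry": 0.105, "rz": 0},
    {"dx": 0, "dy": 0, "dz": 0, "rx": 0.036, "ry": 0.105, "rz": 0},
    {"dx": 0, "dy": 0, "dz": 0, "rx": 0.036, "ry": 0.105, "rz": 0},
    {"dx": 0, "dy": 0, "dz": 0, "rx": 0.036, "ry": 0.105, "rz": 0},
    {"dx": 0, "dy": 0, "dz": 0, "rx": 0.021, "ry": 0.061, "rz": 0},
    {"dx": 0, "dy": 0, "dz": 0, "rx": 0.01, "ry": 0.03, "rz": 0},
    {"dx": 0, "dy": 0, "dz": 0, "rx": 0.003, "ry": 0.009, "rz": 0},
    {"dx": 0, "dy": 0, "dz": 0, "rx": 0, "ry": 0, "rz": 0},
    {"dx": 0, "dy": 0, "dz": 0, "rx": 0, "ry": 0, "rz": 0}
  ]
}}

```text
t: 18.85
eef_pos: [0.5401, 0.2689, 0.1319]
tcp_rot: [0.001, 0.165, 0.986, -0.0]
contact_force: [0.9, 0.5, -2.1]
opening: 0.621
```

```bash
python3 ft.py 14
```

```text
19.5 [0.5421 0.268  0.1313] [-0.0001  0.1659  0.9861 -0.    ] F [ 0.1609 -0.0756 -2.2719] T [0.0094 0.0249 0.0045] Tj 0.0266 0.041 open 0.6162715351843465
```

{"method": "step_arm", "body": {
  "rows": [
    {"dx": 0, "dy": 0, "dz": 0, "rx": -0.015, "ry": -0.044, "rz": 0},
    {"dx": 0, "dy": 0, "dz": 0, "rx": -0.036, "ry": -0.105, "rz": 0},
    {"dx": 0, "dy": 0, "dz": 0, "rx": -0.036, "ry": -0.105, "rz": 0},
    {"dx": 0, "dy": 0, "dz": 0, "rx": -0.036, "ry": -0.105, "rz": 0},
    {"dx": 0, "dy": 0, "dz": 0, "rx": -0.036, "ry": -0.105, "rz": 0},
    {"dx": 0, "dy": 0, "dz": 0, "rx": -0.021, "ry": -0.061, "rz": 0},
    {"dx": 0, "dy": 0, "dz": 0, "rx": -0.01, "ry": -0.03, "rz": 0},
    {"dx": 0, "dy": 0, "dz": 0, "rx": -0.003, "ry": -0.009, "rz": 0},
    {"dx": 0, "dy": 0, "dz": 0, "rx": 0, "ry": 0, "rz": 0},
    {"dx": 0, "dy": 0, "dz": 0, "rx": 0, "ry": 0, "rz": 0}
  ]
}}

```text
t: 20.5
eef_pos: [0.5441, 0.2675, 0.1316]
tcp_rot: [-0.0, 0.167, 0.986, 0.001]
contact_force: [0.3, -0.3, -1.8]
opening: 0.622
```

```bash
python3 ft.py 14
```

```text
21.15 [0.542  0.2682 0.1315] [0.0001 0.1657 0.9862 0.    ] F [-0.0923  0.1562 -2.2248] T [-0.0231 -0.0383  0.0105] Tj -0.0437 0.028 open 0.6221655244591363
```

The moment flips from +0.027 to −0.044 N m, which is the expected 0.07 swing, so the key is in this tin. I'll rock it again to complete the to-and-fro whichever way its x points.

{"method": "step_arm", "body": {
  "rows": [
    {"dx": 0, "dy": 0, "dz": 0, "rx": 0.015, "ry": 0.044, "rz": 0},
    {"dx": 0, "dy": 0, "dz": 0, "rx": 0.036, "ry": 0.105, "rz": 0},
    {"dx": 0, "dy": 0, "dz": 0, "rx": 0.036, "ry": 0.105, "rz": 0},
    {"dx": 0, "dy": 0, "dz": 0, "rx": 0.036, "ry": 0.105, "rz": 0},
    {"dx": 0, "dy": 0, "dz": 0, "rx": 0.036, "ry": 0.105, "rz": 0},
    {"dx": 0, "dy": 0, "dz": 0, "rx": 0.036, "ry": 0.105, "rz": 0},
    {"dx": 0, "dy": 0, "dz": 0, "rx": 0.036, "ry": 0.105, "rz": 0},
    {"dx": 0, "dy": 0, "dz": 0, "rx": 0.02, "ry": 0.06, "rz": 0},
    {"dx": 0, "dy": 0, "dz": 0, "rx": 0, "ry": 0, "rz": 0},
    {"dx": 0, "dy": 0, "dz": 0, "rx": 0, "ry": 0, "rz": 0}
  ]
}}

```text
t: 22.15
eef_pos: [0.5403, 0.269, 0.1326]
tcp_rot: [0.003, 0.165, 0.986, 0.0]
contact_force: [-0.3, 0.1, -2.5]
opening: 0.617
```

{"method": "step_arm", "body": {
  "rows": [
    {"dx": 0, "dy": 0, "dz": 0, "rx": -0.015, "ry": -0.044, "rz": 0},
    {"dx": 0, "dy": 0, "dz": 0, "rx": -0.036, "ry": -0.105, "rz": 0},
    {"dx": 0, "dy": 0, "dz": 0, "rx": -0.036, "ry": -0.105, "rz": 0},
    {"dx": 0, "dy": 0, "dz": 0, "rx": -0.036, "ry": -0.105, "rz": 0},
    {"dx": 0, "dy": 0, "dz": 0, "rx": -0.036, "ry": -0.105, "rz": 0},
    {"dx": 0, "dy": 0, "dz": 0, "rx": -0.036, "ry": -0.105, "rz": 0},
    {"dx": 0, "dy": 0, "dz": 0, "rx": -0.036, "ry": -0.105, "rz": 0},
    {"dx": 0, "dy": 0, "dz": 0, "rx": -0.02, "ry": -0.06, "rz": 0},
    {"dx": 0, "dy": 0, "dz": 0, "rx": 0, "ry": 0, "rz": 0},
    {"dx": 0, "dy": 0, "dz": 0, "rx": 0, "ry": 0, "rz": 0}
  ]
}}

```text
t: 23.15
eef_pos: [0.5443, 0.2682, 0.1325]
tcp_rot: [-0.002, 0.166, 0.986, 0.003]
contact_force: [0.4, -0.7, -2.3]
opening: 0.621
```

{"method": "step_arm", "body": {
  "rows": [
    {"dx": 0, "dy": 0, "dz": 0, "rx": 0.015, "ry": 0.044, "rz": 0},
    {"dx": 0, "dy": 0, "dz": 0, "rx": 0.036, "ry": 0.105, "rz": 0},
    {"dx": 0, "dy": 0, "dz": 0, "rx": 0.036, "ry": 0.105, "rz": 0},
    {"dx": 0, "dy": 0, "dz": 0, "rx": 0.036, "ry": 0.105, "rz": 0},
    {"dx": 0, "dy": 0, "dz": 0, "rx": 0.036, "ry": 0.105, "rz": 0},
    {"dx": 0, "dy": 0, "dz": 0, "rx": 0.036, "ry": 0.105, "rz": 0},
    {"dx": 0, "dy": 0, "dz": 0, "rx": 0.036, "ry": 0.105, "rz": 0},
    {"dx": 0, "dy": 0, "dz": 0, "rx": 0.02, "ry": 0.06, "rz": 0},
    {"dx": 0, "dy": 0, "dz": 0, "rx": 0, "ry": 0, "rz": 0},
    {"dx": 0, "dy": 0, "dz": 0, "rx": 0, "ry": 0, "rz": 0}
  ]
}}

```text
t: 24.15
eef_pos: [0.5402, 0.269, 0.1327]
tcp_rot: [0.003, 0.164, 0.986, 0.0]
contact_force: [-0.6, -1.2, -2.4]
opening: 0.624
```

```bash
python3 ft.py 5
```

```text
24.35 [0.5418 0.2685 0.1319] [-0.0004  0.1654  0.9862  0.0003] F [-0.4661 -0.0643 -2.0476] T [0.0219 0.0771 0.003 ] Tj 0.08 0.046 open 0.618094519121098
```

{"method": "step_arm", "body": {
  "rows": [
    {"dx": -0.01, "dy": -0.03, "dz": 0.04, "rx": 0, "ry": 0, "rz": -0.03},
    {"dx": -0.02, "dy": -0.08, "dz": 0.07, "rx": 0, "ry": 0, "rz": -0.07},
    {"dx": -0.03, "dy": -0.14, "dz": 0.09, "rx": 0, "ry": 0, "rz": -0.11},
    {"dx": -0.04, "dy": -0.2, "dz": 0.09, "rx": 0, "ry": 0, "rz": -0.15},
    {"dx": -0.05, "dy": -0.26, "dz": 0.09, "rx": 0, "ry": 0, "rz": -0.19},
    {"dx": -0.055, "dy": -0.32, "dz": 0.09, "rx": 0, "ry": 0, "rz": -0.23},
    {"dx": -0.06, "dy": -0.38, "dz": 0.09, "rx": 0, "ry": 0, "rz": -0.27},
    {"dx": -0.065, "dy": -0.44, "dz": 0.09, "rx": 0, "ry": 0, "rz": -0.31},
    {"dx": -0.07, "dy": -0.49, "dz": 0.09, "rx": 0, "ry": 0, "rz": -0.35},
    {"dx": -0.074, "dy": -0.53, "dz": 0.09, "rx": 0, "ry": 0, "rz": -0.38}
  ]
}}

```text
t: 25.35
eef_pos: [0.4866, -0.1323, 0.199]
tcp_rot: [-0.0, 0.694, 0.72, 0.0]
contact_force: [1.2, 0.6, -2.0]
opening: 0.617
```

{"method": "step_arm", "body": {
  "rows": [
    {"dx": -0.003, "dy": -0.05, "dz": 0, "rx": 0, "ry": 0, "rz": -0.03},
    {"dx": -0.006, "dy": -0.085, "dz": 0, "rx": 0, "ry": 0, "rz": -0.054},
    {"dx": -0.006, "dy": -0.1, "dz": 0, "rx": 0, "ry": 0, "rz": -0.054},
    {"dx": -0.006, "dy": -0.1, "dz": 0, "rx": 0, "ry": 0, "rz": -0.054},
    {"dx": -0.006, "dy": -0.1, "dz": 0, "rx": 0, "ry": 0, "rz": -0.054}
  ]
}}

```text
t: 25.85
eef_pos: [0.4821, -0.2041, 0.1987]
tcp_rot: [-0.001, 0.75, 0.662, 0.0]
contact_force: [0.6, -0.0, -2.9]
opening: 0.619
```

```bash
python3 - <<'E'
from h import *
s=get_state(); print(s['t'],s['eef_pos'],s['tcp_rot'])
q=s['tcp_rot'];print('jaw',np.arctan2(q[2]**2-q[1]**2,2*q[1]*q[2]))
im=snap('side','d8.png'); im=snap('wrist','w8.png');snap('scene','s8.png')
s=get_state(); print(s['t'],s['eef_pos'],s['tcp_rot'],s['opening'])
q=np.array([.492,-.2049]);c,sn=np.cos(-.126),np.sin(-.126)
for l in [(-.07,-.08,.008),(-.07,.08,.008)]:
    print(l,proj(im,[q[0]+c*l[0]-sn*l[1],q[1]+sn*l[0]+c*l[1],l[2]]))
E
```

```text
25.85 [ 0.48208184 -0.20411257  0.19874873] [-5.57327232e-04  7.49887404e-01  6.61565226e-01  1.50660497e-04]
jaw -0.12498778351806275
26.0 [ 0.4821296  -0.20350097  0.19889456] [-2.64366434e-04  7.49605512e-01  6.61884810e-01  6.67400439e-05] 0.6221353925571734
(-0.07, -0.08, 0.008) [258.51154993 298.1983911 ]
(-0.07, 0.08, 0.008) [249.4587083  111.51988352]
```

View pics/w8.png

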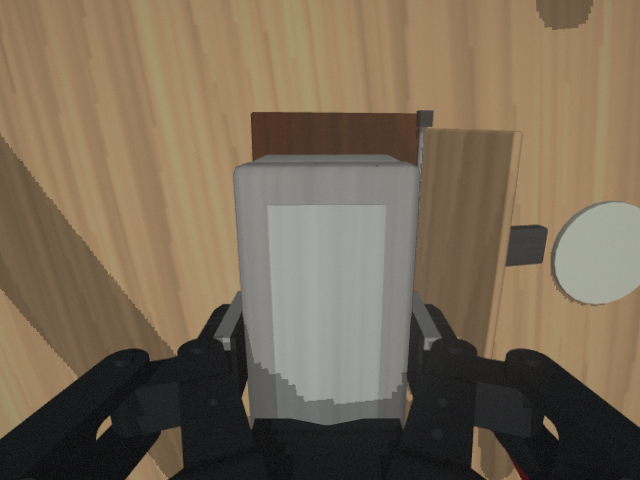

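View pics/d8.png

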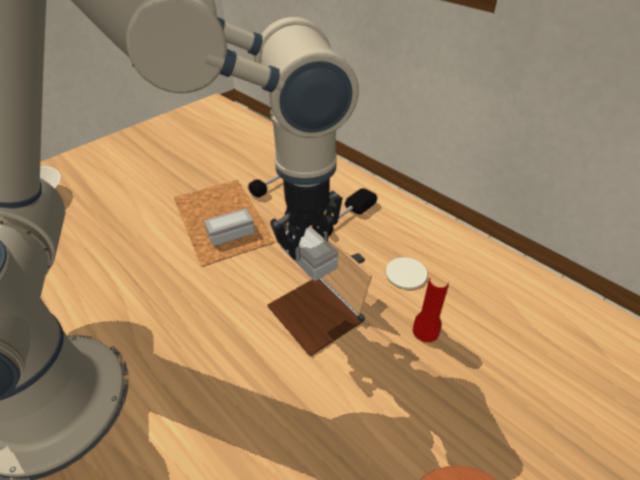

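The wrist view shows the tin held over the base. The base corner is at (251,112) against a predicted (249,112), and the plate is open. Lowering.

{"method": "step_arm", "body": {
  "rows": [
    {"dx": 0, "dy": 0, "dz": -0.05, "rx": 0, "ry": 0, "rz": 0},
    {"dx": 0, "dy": 0, "dz": -0.1, "rx": 0, "ry": 0, "rz": 0},
    {"dx": 0, "dy": 0, "dz": -0.15, "rx": 0, "ry": 0, "rz": 0},
    {"dx": 0, "dy": 0, "dz": -0.19, "rx": 0, "ry": 0, "rz": 0},
    {"dx": 0, "dy": 0, "dz": -0.21, "rx": 0, "ry": 0, "rz": 0},
    {"dx": 0, "dy": 0, "dz": -0.218, "rx": 0, "ry": 0, "rz": 0},
    {"dx": 0, "dy": 0, "dz": -0.222, "rx": 0, "ry": 0, "rz": 0},
    {"dx": 0, "dy": 0, "dz": -0.224, "rx": 0, "ry": 0, "rz": 0},
    {"dx": 0, "dy": 0, "dz": -0.224, "rx": 0, "ry": 0, "rz": 0},
    {"dx": 0, "dy": 0, "dz": -0.224, "rx": 0, "ry": 0, "rz": 0}
  ]
}}

```text
t: 27.0
eef_pos: [0.4827, -0.2046, 0.032]
tcp_rot: [0.001, 0.75, 0.661, 0.0]
contact_force: [0.3, 1.6, 9.0]
opening: 0.618
```

```bash
python3 ft.py 3
```

```text
27.1 [ 0.4827 -0.2045  0.032 ] [0.0008 0.7501 0.6614 0.0004] F [0.0131 2.6794 9.5852] T [0.3909 0.233  0.0354] Tj 0.3475 0.01 open 0.6206745798297799
```

{"method": "step_arm", "body": {
  "rows": [
    {"dx": 0, "dy": 0, "dz": 0.0015, "rx": 0, "ry": 0, "rz": 0},
    {"dx": 0, "dy": 0, "dz": 0.0015, "rx": 0, "ry": 0, "rz": 0},
    {"dx": 0, "dy": 0, "dz": 0.0015, "rx": 0, "ry": 0, "rz": 0},
    {"dx": 0, "dy": 0, "dz": 0.04, "rx": 0, "ry": 0, "rz": 0},
    {"dx": 0, "dy": 0, "dz": 0.1, "rx": 0, "ry": 0, "rz": 0},
    {"dx": -0.03, "dy": 0.03, "dz": 0.16, "rx": 0, "ry": 0, "rz": 0},
    {"dx": -0.06, "dy": 0.08, "dz": 0.22, "rx": 0, "ry": 0, "rz": 0},
    {"dx": -0.1, "dy": 0.1, "dz": 0.27, "rx": 0, "ry": 0, "rz": 0},
    {"dx": -0.1, "dy": 0.1, "dz": 0.27, "rx": 0, "ry": 0, "rz": 0},
    {"dx": -0.1, "dy": 0.1, "dz": 0.27, "rx": 0, "ry": 0, "rz": 0}
  ],
  "fingers": 0.88
}}

```text
t: 28.1
eef_pos: [0.4066, -0.1289, 0.2353]
tcp_rot: [0.002, 0.75, 0.662, 0.001]
contact_force: [-0.5, -1.0, -1.1]
opening: 0.882
```

```bash
python3 - <<'E'
from h import *
get_image('side')
a=snap('scene','s9.png');b=snap('side','d9.png');w=snap('wrist','w9.png')
s=get_state(); print(s['t'],s['eef_pos'],s['contact_force'])
for c,im in [('scene',a),('side',b),('wrist',w)]:
    for m in masks_of('tin_a',c)[:3]: print(c,m['confidence'],m['centre'],m['mask'].sum(),at_z(im,m['centre'],.04))
c=np.hstack([cv2.resize(a['color'][160:310,150:350],(400,300)),cv2.resize(b['color'][220:370,220:420],(400,300))])
d=np.hstack([cv2.resize(w['color'],(400,300)),cv2.resize(b['color'],(400,300))])
cv2.imwrite('pics/m9.png',np.vstack([c,d])[:,:,::-1])
E
```

```text
28.3 [ 0.40731661 -0.1297792   0.23255637] [-0.30924515  0.4389182   0.2765212 ]
scene 0.9 [360.5, 190.4] 1361 [0.52910124 0.11696563 0.04      ]
scene 0.65 [218.2, 238.6] 1137 [ 0.4712626 -0.2011572  0.04     ]
side 0.86 [238.9, 228.1] 575 [0.52216704 0.09384369 0.04      ]
side 0.79 [309.8, 305.8] 1716 [ 0.47843952 -0.20638487  0.04      ]
wrist 0.77 [416.9, 264.5] 8000 [ 0.48102167 -0.18813076  0.04      ]
```

View pics/m9.png

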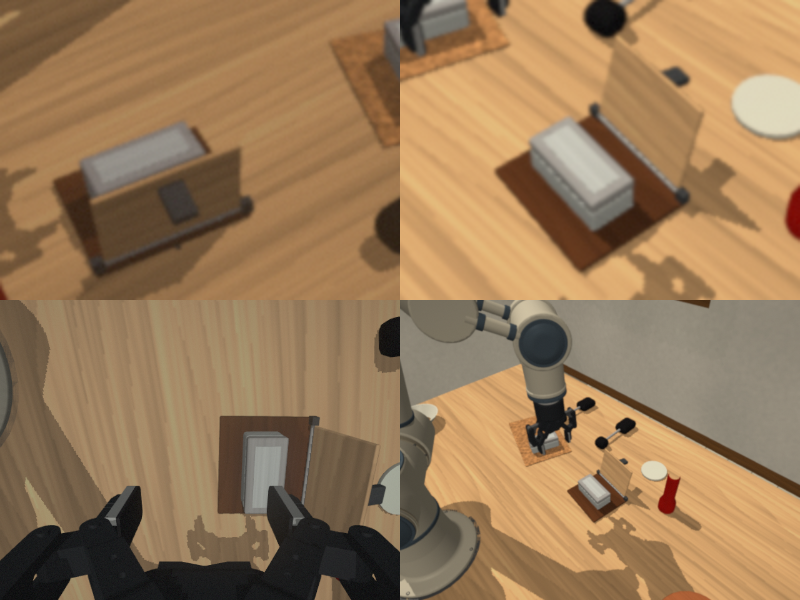

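The tin lies flat on the base, parallel to the open plate. The other tin is on the mat and the gripper is clear, so I'm handing in.

```bash
python3 -c "
from workcell import *
print(job_done())"
```

```text
the job is handed in; nothing more can be done
None
```

I opened the stand, found the key in the far tin (at about x 0.54, y 0.27 on the mat) and set that tin on the stand's base. The job was handed in at about 28 s of the 72 s allowed; no verdict is reported.

- **Stand:** I gripped the tab and swung the plate over to its stop. The last pictures still show it leaning back open.
- **Near tin:** I lifted it and rocked it to and fro. Its moment changed by only about 0.003 N m between ends, so nothing moved inside. I set it back flat on the mat.
- **Far tin:** its moment went from +0.027 to −0.044 N m, which matches the 0.07 N m expected from the key rolling end to end. I rocked it five half-swings in all, so the roll order is met whichever way its x axis points.
- **Last checks:** the key tin lies flat on the base, parallel to the plate, set down with the gripper at about (0.482, −0.204), the planned spot. The other tin lies on the mat, the gripper is clear of everything, and the torch, coaster and shoe trees look untouched.
- **Disagreements:** the first two-camera fit of the stand was about 2.5 mm off compared with the wrist view, and I used the wrist value. In the last pictures the network's tin centres scattered by up to about 15 mm. I put that down to partial occlusion and judged the placing from the pictures and the release pose.

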